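# Fit-check the yellow-capped tube and show its bottom to the inspection camera

### The arm

A 6-joint arm with a two-finger parallel gripper is mounted at the origin on the work surface. World frame = base frame: x ahead of the robot, y to its left, z up, the work surface at z = 0. Lengths are in m, angles in rad, forces in N, time in s.
With the tool pointing down it reaches from about 0.375 to 0.975 m from the base axis. Payload 3.8 kg.
Tool frame: the origin (TCP) lies midway between the tips of the shut fingers; the grasp point (between the pads) lies 19 mm behind it; z points along the fingers, y is the direction in which the jaws open and shut (so a half turn about z gives the same grasp; the last joint's range is limited). The gripper opens to 85 mm and grips with 20 to 120 N. Pads are 22 mm wide; open, the fingers measure 114 mm over their backs; the gripper's body (76 mm by 85 mm) begins 54 mm behind the grasp point. The pads swing forward as they close: fully open they stand 13 mm farther back than shut.
Start: joints at [-1.23, 0.264, 1.604, -0, 1.274, -0.037], TCP at [0.249, -0.627, 0.231] pointing down, gripper open.
Joint ranges: [-2.63, 2.63], [-0.94, 2.18], [0.31, 2.57], [-1.31, 4.45], [0, 2.66], [-2.55, 2.55]. Speed limits (rad/s): [2.57, 2.57, 3.14, 3.14, 3.14, 3.14].

### API

Orientations are given as a rotation vector (axis times angle).
In Python, from workcell import bot gives the robot as it stands.
- The arm moves only by the tool drive_tool, never from a script. Its argument "steps" is a list of rows, each a list of 2 entries, a list of its own where there are three numbers: the shift along the tool's x, y, z in mm, then the turn about the tool's z in degrees. In form: [[[dx, dy, dz], twist], ...]. A call has 1 to 8 rows; each row shifts and turns the commanded pose from where the row before left it, along the tool's axes as they then stand; what a row does not reach is not made up. A row lasts 1/12 s, in which the tool goes at most 41.7 mm and 7.16 degrees, less where a joint would pass 70% of its speed; a pose out of reach is approached as far as the arm can. A call is refused whole if a number of a shift passes 41.7 or a number of a turn 7.16, either way. A call with a gripper value outside its range is refused whole. "jaw" is the opening, from 0 (shut) to 1 (fully open), set as the call begins (left out, the last holds). The fingers move at their own pace and stop on an object; "force" is the grip in N (left out, the last holds). Time passes only in rows, so rows that do not move let the fingers close. It gives the time, the measured TCP pose, the force and the opening at its end, in the units of the state.
- bot.read_state(): the state, without advancing time (a new reading comes with each control period).
- bot.read_camera(name): name is "side" or "top"; returns the picture (480x640x3 uint8, red, green, blue); there is no depth.
- bot.camera_info(name): a dict with "fx", "fy", "cx", "cy" (pixels), "position" and "attitude" of the camera in the world. Camera axes: x right, y down, z forward; pixel columns grow to the right and rows downward; lengths in m; the calibration is good to about 2 mm. A picture is of the moment at which its call begins. camera_info takes no time and is no camera call.
- bot.finish_job(): hands the job in, once; it reports no verdict.
The state is a dict: "time": time; "q": joint angles; "joint_vel": joint speeds; "joint_torque": joint torques, N m; "tool_pos": TCP position; "tcp_rot": TCP orientation; "wrist_force": force on the tool from outside, world axes, zero at the start; "torque": the same for the moment, N m; "width": opening from 0.0 (shut) to 1.0 (fully open).
Only numpy, scipy, OpenCV 4.12 (cv2) and the standard library are available. Lean on these libraries where they do the work, as an engineer would, in place of code of your own. Each camera call takes 0.05 s, during which the arm holds its last target.

### The job

Pull the yellow-capped tube out of the rack, slide it right down to the bottom of the bore in the red adapter block to check that it fits, then draw it out again and show its round bottom end to the inspection camera: bottom end towards the glass and centred in front of it, 60 mm away, with the tube pointing straight along the lens's line of sight. Finish while holding it there, still, in the air: do not put it down or let go. Leave the blue-capped tubes where they stand in the rack and do not bump the camera.

Things in the scene. Friction and masses are not known exactly. Their poses are not given: they have to be found in the camera images.
- yellow_tube_mid (a point): The tube to check: empty clear closed tube 16 mm in diameter with a white paper label and a rounded bottom, and a bright yellow cap 20 mm in diameter and 29 mm tall (the place to grip it). 105 mm long overall, about 22 g. This point is on its axis half-way up, 52.5 mm above the bottom end and 38 mm below the middle of the cap. Its z axis runs along the tube from the bottom end to the cap. It starts upright in the rack, its cap from 82 to 111 mm above the table.
- yellow_tube_tip (a point): The rounded bottom end of the yellow-capped tube, on its axis; same axes as yellow_tube_mid.
- yellow_tube: The yellow-capped tube as a whole; origin at its bottom end, z towards the cap.
- rack: Fixed aluminium rack 80 x 230 x 60 mm with 2 rows of 7 holes (pitch 30 mm, 18 mm wide, tubes stand on a floor 6 mm above the table). Origin under its centre, on the table; y runs along its length, x across it. The four tubes stand in the row at x = -19 mm (in any order, 60 mm apart); the other row is empty, so there is free room for fingers on both sides across the rack.
- blue_tube_a_mid (a point): Blue-capped tube, else like the yellow one, in the rack; half-way up its axis. To be left there.
- blue_tube_b_mid (a point): Another blue-capped tube, same.
- blue_tube_c_mid (a point): Another blue-capped tube, same.
- gauge_mouth (a point): Centre of the mouth of the bore in the red adapter block, 70 mm above the table. The bore is upright, 19 mm wide, with a 2 mm chamfer, blind, 60 mm deep. The block is fixed, 56 x 56 x 70 mm on an 80 mm square steel foot. With the tube fully down its bottom end is 60 mm below the mouth and its cap stands 16 to 45 mm above the block.
- camera_head: Inspection camera: black round lens barrel 42 mm wide in front of a white housing, in a low fixed stand on the table, looking obliquely up, roughly towards the robot. The origin is the centre of the front glass, 112 mm above the table; the z axis is the line of sight, pointing out of the glass, always 0.6 rad (34 degrees) away from vertical. The bottom end of the tube belongs 60 mm out along z, the tube lying along z with the cap farther out.
- camera: The camera's fixed stand, base 110 x 100 mm; origin on the table under the front glass, z up.

How it is judged:
On the way:
1. the yellow-capped tube is right down in the bore of the red block (bottom end within 5 mm of the bore's floor) (horizontal distance between yellow_tube_tip and gauge_mouth below 0.005 m and z of yellow_tube_tip in the frame of gauge_mouth below -0.055 m), for 0.2 s.
At the end, for the whole second after the job is handed in: Held still in the fingers: tube's bottom end towards the lens, within 12 mm of the line of sight each way, 45 to 75 mm from the glass, tube within 0.17 rad of that line, camera not touched; blue-capped tubes within 20 mm of their start (x of yellow_tube_tip in the frame of camera_head between -0.012 and 0.012 m and y of yellow_tube_tip in the frame of camera_head between -0.012 and 0.012 m and z of yellow_tube_tip in the frame of camera_head between 0.045 and 0.075 m and z of yellow_tube_mid in the frame of camera_head above 0.085 m and angle between the z axis of yellow_tube_mid and the z axis of camera_head, either way round below 0.17 rad and contact force between yellow_tube and the fingers above 0.5 N and contact force between yellow_tube and camera below 0.1 N and linear speed of yellow_tube below 0.02 m/s and distance of each of blue_tube_a_mid, blue_tube_b_mid, blue_tube_c_mid from where it was at the start of the episode below 0.02 m); the arm keeps its last pose, push and grip.
It fails at once if the camera is bumped (more than 5 N) (contact force between camera and anything else above 5 N).
It fails at once if a blue-capped tube is pulled up or knocked out of place (distance of any of blue_tube_a_mid, blue_tube_b_mid, blue_tube_c_mid from where it was at the start of the episode above 0.03 m).
It also fails if it takes over 48 s, if anything falls off the work surface, if the arm or the gripper's body presses on something with over 40 N, if the wrist force passes 120 N, or if a joint passes its speed limit or range.

## Working session

There is one attempt and no reset: what is moved stays moved. The work goes in short steps, Python scripts to look and compute and a tool call to move; the robot and the scene stay as the last step left them, time stands still between calls to the robot, and variables do not carry over. Pictures are saved under pics/ and viewed, and the job is handed in when it is done.

Besides the shell and the picture viewer there is one more tool, called after "Emit:" by a JSON object that holds its "method" and its "body". drive_tool: Moves the arm, as the interface text tells. Its arguments: {"type":"object","properties":{"steps":{"type":"array","items":{"type":"array"}},"jaw":{"type":"number"},"force":{"type":"number"}},"required":["steps"]}

```bash
mkdir -p pics; ls; python3 - <<'E'
from workcell import bot
import cv2
print(bot.read_state())
for n in("side","top"):
    print(bot.camera_info(n)); cv2.imwrite(f"pics/{n}0.png",bot.read_camera(n)[:,:,::-1])
E
```

```text
pics
{'time': 0.0, 'q': array([-1.22988745e+00,  2.64792108e-01,  1.60539507e+00, -1.09371761e-05,
        1.27368054e+00, -3.69207788e-02]), 'joint_vel': array([-6.56910835e-04,  4.53302587e-04,  4.73761436e-04, -2.00130169e-04,
       -1.04379893e-04,  8.60247945e-05]), 'joint_torque': array([-1.48533774e-03, -5.15117204e+01, -3.67315221e+01, -5.98315910e-04,
        1.31745322e-02,  9.77348975e-06]), 'tool_pos': array([ 0.24874587, -0.62670362,  0.22992439]), 'tcp_rot': array([-3.08349105e+00, -5.89552477e-01,  5.56922017e-04]), 'wrist_force': array([0.90883196, 0.20672413, 0.2510267 ]), 'torque': array([ 0.04357804, -0.00407008,  0.03987884]), 'width': 0.9998997272762811}
{'fx': 520.1657759908161, 'fy': 520.1657759908161, 'cx': 318.95210455915594, 'cy': 240.72086640494592, 'position': array([0.10944166, 0.48581306, 0.56889267]), 'attitude': array([-0.94136758,  2.32929262, -1.19327501])}
{'fx': 607.4898915686869, 'fy': 607.4898915686869, 'cx': 331.71655428088, 'cy': 255.07035942829253, 'position': array([0.40078442, 0.02697258, 1.06046962]), 'attitude': array([-2.11391742,  2.15106751, -0.22035554])}
```

View pics/side0.png

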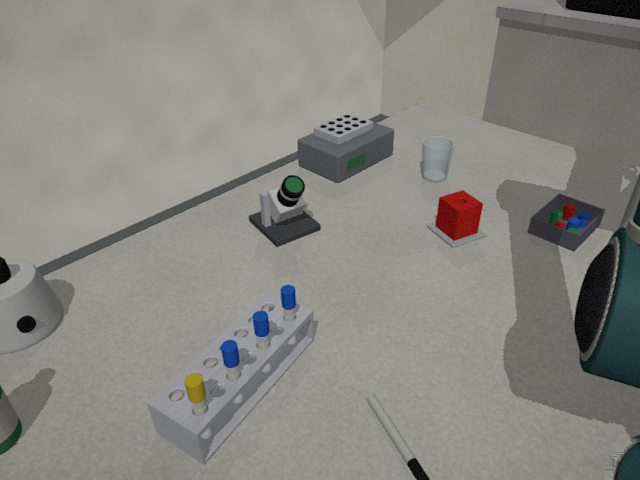

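View pics/top0.png

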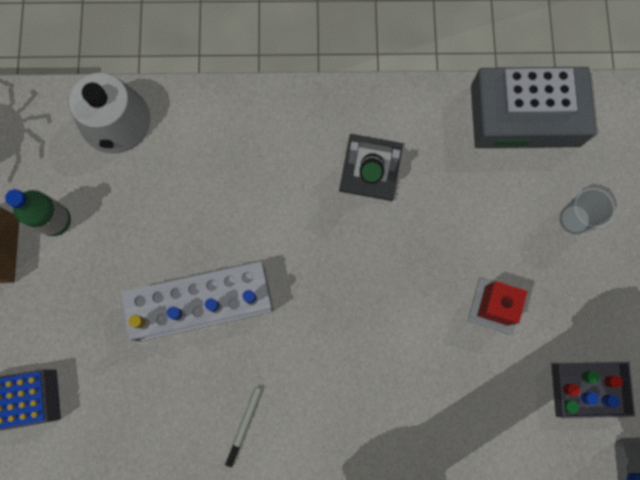

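Top view: yellow cap at (137,321), bore at (507,302), camera glass at (372,170). Side view: yellow cap at (195,388), bore at (463,201), glass at (292,190). The moves can't tilt the tool, so the tube will have to be pivoted 34° within the grip, probably using the mouth of the bore. First I'll measure.

```bash
cat > h.py <<'E'
import numpy as np,cv2
from scipy.spatial.transform import Rotation as R
from workcell import bot
CI={n:bot.camera_info(n) for n in("side","top")}
def ray(n,uv):
    c=CI[n]; d=R.from_rotvec(c["attitude"]).apply([(uv[0]-c["cx"])/c["fx"],(uv[1]-c["cy"])/c["fy"],1]); return c["position"],d/np.linalg.norm(d)
def onz(n,uv,z):
    p,d=ray(n,uv); return p+d*(z-p[2])/d[2]
def tri(a,b):
    p,d=ray("side",a);q,e=ray("top",b)
    s=np.linalg.lstsq(np.c_[d,-e],q-p,rcond=None)[0]
    A=p+s[0]*d;B=q+s[1]*e; return (A+B)/2,np.linalg.norm(A-B)
def proj(n,P):
    c=CI[n]; x=R.from_rotvec(c["attitude"]).inv().apply(np.atleast_2d(P)-c["position"]); return np.c_[c["fx"]*x[:,0]/x[:,2]+c["cx"],c["fy"]*x[:,1]/x[:,2]+c["cy"]]
def blobs(img,lo,hi,amin=25):
    h=cv2.cvtColor(img,cv2.COLOR_RGB2HSV); m=cv2.inRange(h,np.array(lo),np.array(hi))
    k,l,s,c=cv2.connectedComponentsWithStats(m); return m,[(c[i].round(1),s[i]) for i in range(1,k) if s[i][4]>=amin]
E
python3 - <<'E'
from h import *
im={n:cv2.imread(f"pics/{n}0.png")[:,:,::-1].copy() for n in("side","top")}
for nm,lo,hi in(("y",(20,150,80),(32,255,255)),("b",(105,180,80),(125,255,255)),("g",(50,60,30),(90,255,255)),("r",(0,180,60),(6,255,255))):
    for n in im:
        m,b=blobs(im[n],lo,hi); print(nm,n,[(list(c),list(s)) for c,s in b])
for n,(x,y,w,h,s) in {"side":(240,160,100,100,6),"top":(320,120,100,100,6)}.items():
    cv2.imwrite(f"pics/cam_{n}.png",cv2.resize(im[n][y:y+h,x:x+w,::-1],None,fx=s,fy=s,interpolation=cv2.INTER_CUBIC))
a=cv2.resize(im["top"][270:340,460:540,::-1],None,fx=5,fy=5,interpolation=2);b=cv2.resize(im["side"][180:250,420:500,::-1],None,fx=5,fy=5,interpolation=2)
cv2.imwrite("pics/red.png",np.hstack([a,b]))
cv2.imwrite("pics/rack.png",cv2.resize(im["top"][250:350,110:290,::-1],None,fx=4,fy=4,interpolation=2))
E
```

```text
y side [([np.float64(194.9), np.float64(387.7)], [np.int32(185), np.int32(374), np.int32(20), np.int32(29), np.int32(448)])]
y top [([np.float64(135.0), np.float64(321.0)], [np.int32(129), np.int32(316), np.int32(13), np.int32(11), np.int32(107)])]
b side [([np.float64(579.0), np.float64(220.6)], [np.int32(566), np.int32(211), np.int32(24), np.int32(19), np.int32(241)]), ([np.float64(288.0), np.float64(296.8)], [np.int32(281), np.int32(286), np.int32(14), np.int32(23), np.int32(281)]), ([np.float64(260.7), np.float64(323.7)], [np.int32(253), np.int32(311), np.int32(16), np.int32(26), np.int32(323)]), ([np.float64(229.9), np.float64(353.6)], [np.int32(221), np.int32(341), np.int32(18), np.int32(27), np.int32(369)])]
b top [([np.float64(14.4), np.float64(197.7)], [np.int32(6), np.int32(190), np.int32(17), np.int32(17), np.int32(208)]), ([np.float64(248.5), np.float64(296.1)], [np.int32(244), np.int32(291), np.int32(10), np.int32(11), np.int32(76)]), ([np.float64(210.9), np.float64(304.3)], [np.int32(206), np.int32(300), np.int32(11), np.int32(10), np.int32(75)]), ([np.float64(173.0), n
[... 3020 characters left out ...]
loat64(458.7), np.float64(214.3)], [np.int32(436), np.int32(191), np.int32(47), np.int32(49), np.int32(1499)]), ([np.float64(567.9), np.float64(211.1)], [np.int32(562), np.int32(204), np.int32(13), np.int32(16), np.int32(123)]), ([np.float64(559.7), np.float64(224.2)], [np.int32(554), np.int32(222), np.int32(11), np.int32(6), np.int32(40)])]
r top [([np.float64(505.3), np.float64(302.6)], [np.int32(486), np.int32(283), np.int32(40), np.int32(40), np.int32(1032)]), ([np.float64(615.5), np.float64(381.5)], [np.int32(610), np.int32(377), np.int32(12), np.int32(10), np.int32(95)]), ([np.float64(573.1), np.float64(389.6)], [np.int32(568), np.int32(385), np.int32(11), np.int32(10), np.int32(94)])]
```

View pics/cam_side.png

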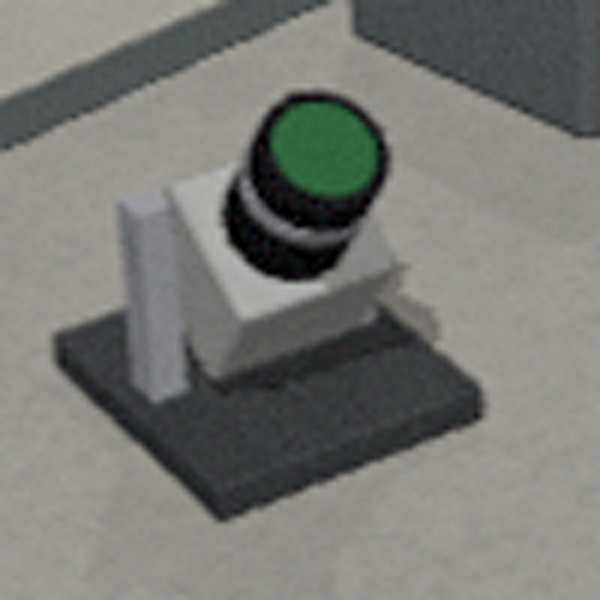

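View pics/cam_top.png

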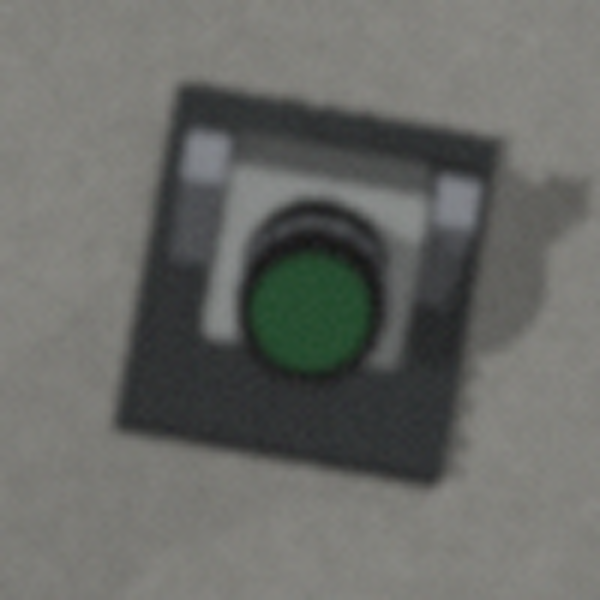

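View pics/red.png

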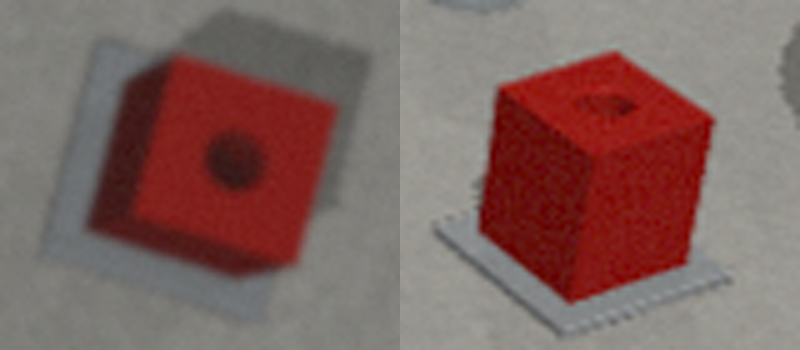

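View pics/rack.png

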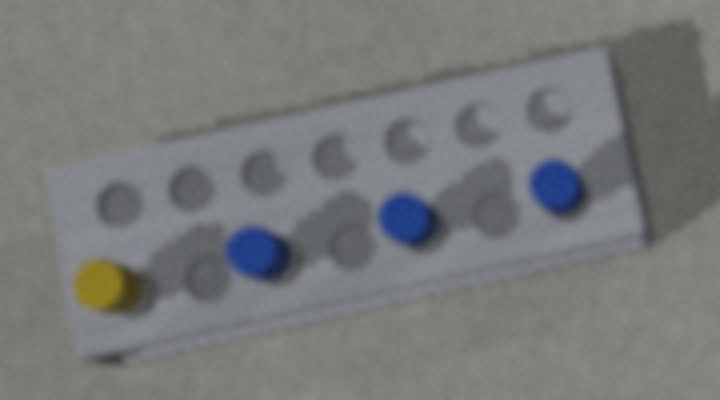

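Crops: base corners of the camera, the red block's top face (hole at (507,302)) and the yellow cap's top disc (about (135.7,321)) are all clear. Next I'll turn these into world points.

```bash
python3 - <<'E'
from h import *
np.set_printoptions(precision=4,suppress=True)
print("yellow tri",tri((194.9,387.7),(136,321)), "top z.111",onz("top",(135.3,321),.111), "side mid .0965", onz("side",(194.9,387.7),.0965),"side topdisk .111",onz("side",(194.5,380),.111))
for a,b in(((288,296.8),(248.5,296.1)),((260.7,323.7),(210.9,304.3)),((229.9,353.6),(173,312.5))): print("blue",tri(a,b)[0],onz("top",b,.108),onz("side",a,.0965))
print("row dir",(lambda d:np.degrees(np.arctan2(d[1],d[0])))(onz("top",(248.5,296.1),.111)-onz("top",(173,312.5),.111)), np.linalg.norm(onz("top",(248.5,296.1),.111)-onz("top",(173,312.5),.111)))
for v in ((119,203),(549,108)): print("hole",onz("top",(110+v[0]/4,250+v[1]/4),.06))
print("glass tri",tri((293.5,184.5),(371.2,171.5)),onz("top",(371.2,171.5),.112),onz("side",(293.5,184.5),.112))
C=[onz("top",(320+u/6,120+v/6),.012) for u,v in((182,88),(500,140),(437,487),(117,428))]
print("base",np.array(C),[np.linalg.norm(C[i]-C[i-1]) for i in range(4)])
ang=lambda d:np.degrees(np.arctan2(d[1],d[0]))
print("az",ang(C[2]-C[1]),ang(C[3]-C[0]),ang(C[0]-C[1])+90,ang(C[3]-C[2])+90)
m=onz("top",(460+235/5,270+160/5),.07);print("bore top",m,"side",onz("side",(420+207/5,180+104/5),.07))
K=[onz("top",(460+u/5,270+v/5),.07) for u,v in((180,55),(337,103),(297,265),(135,215))]
print("face ctr",np.mean(K,0),[np.linalg.norm(K[i]-K[i-1]) for i in range(4)])
K=[onz("side",(420+(u-400)/5,180+v/5),.07) for u,v in((500,88),(617,52),(714,121),(597,155))]
print("face ctr side",np.mean(K,0),[np.linalg.norm(K[i]-K[i-1]) for i in range(4)])
s=bot.read_state(); print(R.from_rotvec(s["tcp_rot"]).as_matrix())
E
```

```text
yellow tri (array([0.4814, 0.316 , 0.0963]), np.float64(0.0005184570129920111)) top z.111 [0.4804 0.3128 0.111 ] side mid .0965 [0.4811 0.3159 0.0965] side topdisk .111 [0.4788 0.3153 0.111 ]
blue [0.5177 0.1395 0.0968] [0.5166 0.1384 0.108 ] [0.5177 0.1392 0.0965]
blue [0.5056 0.1988 0.0965] [0.5047 0.1971 0.108 ] [0.5051 0.1985 0.0965]
blue [0.4934 0.2579 0.097 ] [0.4929 0.2558 0.108 ] [0.4931 0.2572 0.0965]
row dir -78.56976840621418 0.11936434731308233
hole [0.5178 0.3223 0.06  ]
hole [0.5543 0.1463 0.06  ]
glass tri (array([ 0.7172, -0.0604,  0.1128]), np.float64(0.0005957685877668866)) [ 0.7173 -0.0607  0.112 ] [ 0.7186 -0.0613  0.112 ]
base [[ 0.8214 -0.034   0.012 ]
 [ 0.8035 -0.1303  0.012 ]
 [ 0.6947 -0.107   0.012 ]
 [ 0.7143 -0.0119  0.012 ]] [np.float64(0.10938207346338415), np.float64(0.09795975869038431), np.float64(0.11132023756439628), np.float64(0.09709429369118545)]
az 167.9108588447639 168.34610977714541 169.49894813085132 168.3673217183069
bore top [ 0.5043 -0.2812  0.07  ] side [ 0.5034 -0.2808  0.07  ]
face ctr [ 0.5046 -0.282   0.07  ] [np.float64(0.05576087565883328), np.float64(0.05369809923052374), np.float64(0.0557852343614968), np.float64(0.05488667428619289)]
face ctr side [ 0.5039 -0.2812  0.07  ] [np.float64(0.053870513849604666), np.float64(0.055475142283695135), np.float64(0.056066806181171595), np.float64(0.05231433007835543)]
[[ 0.9295  0.3689 -0.0007]
 [ 0.3689 -0.9295  0.002 ]
 [ 0.     -0.0021 -1.    ]]
```

The checks agree: cap height 0.0963 against 0.0965, glass height 0.1128 against 0.112, and tube spacing 60 mm.

- **Yellow tube:** (0.481, 0.316)
- **Bore:** (0.504, -0.281)
- **Glass:** (0.7175, -0.0605)
- **Line-of-sight azimuth:** 168.4°
- **Rack x azimuth:** 11.6°

First move: twist by -80° so the jaws open across the rack.

Emit:
{"method": "drive_tool", "body": {"steps": [[[0,0,0],-7],[[0,0,0],-7],[[0,0,0],-7],[[0,0,0],-7],[[0,0,0],-7],[[0,0,0],-7],[[0,0,0],-7],[[0,0,0],-7]], "jaw": 1, "force": 40}}

```text
time: 0.77
tool_pos: [0.2488, -0.627, 0.2304]
tcp_rot: [-2.441, -1.976, -0.001]
wrist_force: [-0.3, 0.8, 0.1]
width: 1.002
```

Emit:
{"method": "drive_tool", "body": {"steps": [[[0,0,0],-6],[[0,0,0],-6],[[0,0,0],-6],[[0,0,0],-6]]}}

```text
time: 1.1
tool_pos: [0.2489, -0.627, 0.2305]
tcp_rot: [-1.978, -2.44, -0.001]
wrist_force: [0.8, -0.2, 0.7]
width: 1.0
```

```bash
cat >> h.py <<'E'
def st(target=None):
    s=bot.read_state(); M=R.from_rotvec(s["tcp_rot"]).as_matrix(); 
    print("t%.2f"%s["time"],"tcp",s["tool_pos"].round(4),"w%.3f"%s["width"],"F",s["wrist_force"].round(1),"xaz %.2f yaz %.2f tilt %.3f"%(np.degrees(np.arctan2(M[1,0],M[0,0])),np.degrees(np.arctan2(M[1,1],M[0,1])),np.degrees(np.arccos(-M[2,2]))),"q",s["q"].round(2))
    if target is not None: print("tool shift mm",(M.T@(np.array(target)-s["tool_pos"])*1000).round(1))
    return s,M
E
python3 - <<'E'
from h import *
st([.5,-.2,.23])
st([.481,.316,.23])
E
```

```text
t1.10 tcp [ 0.2489 -0.627   0.2305] w1.000 F [ 0.8 -0.2  0.7] xaz 101.94 yaz 11.94 tilt 0.079 q [-1.23  0.26  1.6   0.    1.27 -1.44]
tool shift mm [365.8 334.1   0.9]
t1.10 tcp [ 0.2489 -0.627   0.2305] w1.000 F [ 0.8 -0.2  0.7] xaz 101.94 yaz 11.94 tilt 0.079 q [-1.23  0.26  1.6   0.    1.27 -1.44]
tool shift mm [874.5 422.2   1.6]
```

Emit:
{"method": "drive_tool", "body": {"steps": [[[26,24,0],0],[[26,24,0],0],[[26,24,0],0],[[26,24,0],0],[[26,24,0],0],[[26,24,0],0],[[26,24,0],0],[[26,24,0],0]]}}

```text
time: 1.77
tool_pos: [0.3953, -0.3831, 0.2308]
tcp_rot: [-1.984, -2.434, -0.0]
wrist_force: [0.1, 0.4, -1.1]
width: 1.0
```

Emit:
{"method": "drive_tool", "body": {"steps": [[[26,24,0],0],[[26,24,0],0],[[26,24,0],0],[[26,24,0],0],[[26,24,0],0],[[26,24,0],0],[[36,6,0],0],[[36,6,0],0]]}}

```text
time: 2.43
tool_pos: [0.5022, -0.1284, 0.2307]
tcp_rot: [-1.984, -2.435, 0.0]
wrist_force: [0.8, 0.2, 0.4]
width: 0.995
```

Emit:
{"method": "drive_tool", "body": {"steps": [[[36,6,0],0],[[36,6,0],0],[[36,6,0],0],[[36,6,0],0],[[36,6,0],0],[[36,6,0],0],[[36,6,0],0],[[36,6,0],0]]}}

```text
time: 3.1
tool_pos: [0.4899, 0.1633, 0.231]
tcp_rot: [-1.984, -2.435, 0.001]
wrist_force: [0.0, 0.4, 0.3]
width: 0.999
```

Emit:
{"method": "drive_tool", "body": {"steps": [[[36,6,0],0],[[36,6,0],0],[[20,3,0],0],[[0,0,0],0],[[0,0,0],0]]}}

```text
time: 3.52
tool_pos: [0.4862, 0.2555, 0.2306]
tcp_rot: [-1.981, -2.438, 0.002]
wrist_force: [-0.2, 0.2, 0.4]
width: 0.998
```

```bash
python3 - <<'E'
from h import *
st([.4812,.316,.075])
E
```

```text
t3.52 tcp [0.4862 0.2555 0.2306] w0.998 F [-0.2  0.2  0.4] xaz 101.80 yaz 11.80 tilt 0.085 q [ 0.44  0.03  1.87 -0.    1.24  0.23]
tool shift mm [ 60.3   7.7 155.6]
```

Emit:
{"method": "drive_tool", "body": {"steps": [[[20,2.6,0],0],[[20,2.6,0],0],[[20.3,2.5,0],0],[[0,0,30],0],[[0,0,30],0],[[0,0,20],0],[[0,0,0],0],[[0,0,0],0]]}}

```text
time: 4.18
tool_pos: [0.4813, 0.3135, 0.1499]
tcp_rot: [-1.986, -2.433, 0.006]
wrist_force: [0.3, -0.0, 0.2]
width: 1.001
```

```bash
python3 - <<'E'
from h import *
st([.4812,.316,.075])
cv2.imwrite("pics/s1.png",bot.read_camera("side")[:,:,::-1])
E
```

```text
t4.18 tcp [0.4813 0.3135 0.1499] w1.001 F [ 0.3 -0.   0.2] xaz 101.57 yaz 11.57 tilt 0.225 q [ 0.53  0.14  1.9  -0.    1.1   0.33]
tool shift mm [ 2.6  0.7 74.9]
```

View pics/s1.png

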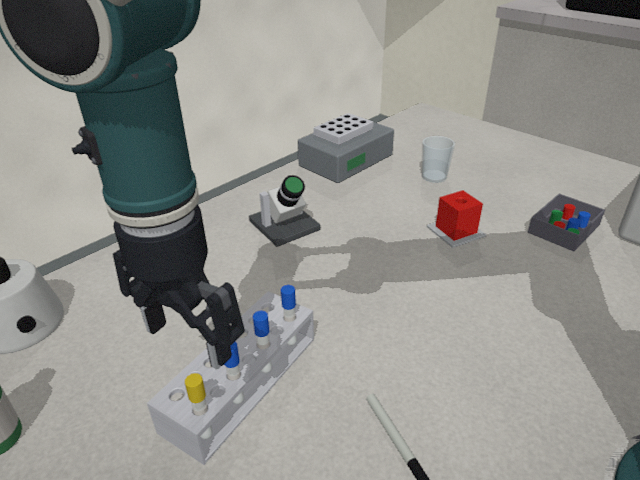

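The side view shows the open fingers at (155,325) and (215,360), straddling the spot above the yellow cap at (195,388). That fits a TCP about 40 mm above it. I'll go down.

Emit:
{"method": "drive_tool", "body": {"steps": [[[2.6,0.7,15],0],[[0,0,15],0],[[0,0,15],0],[[0,0,15],0],[[0,0,15],0],[[0,0,0],0],[[0,0,0],0],[[0,0,0],0]]}}

```text
time: 4.9
tool_pos: [0.484, 0.3187, 0.0786]
tcp_rot: [1.984, 2.434, 0.005]
wrist_force: [0.2, -0.4, 0.2]
width: 0.998
```

```bash
python3 - <<'E'
from h import *
st([.4812,.316,.075])
im=bot.read_camera("side")
cv2.imwrite("pics/s2.png",cv2.resize(im[260:480,80:340,::-1],None,fx=2.6,fy=2.6))
E
```

```text
t4.90 tcp [0.484  0.3187 0.0786] w0.998 F [ 0.2 -0.4  0.2] xaz 101.62 yaz 11.62 tilt 0.204 q [ 0.54  0.22  1.95 -0.    0.96  0.34]
tool shift mm [-2.1 -3.3  3.6]
```

View pics/s2.png

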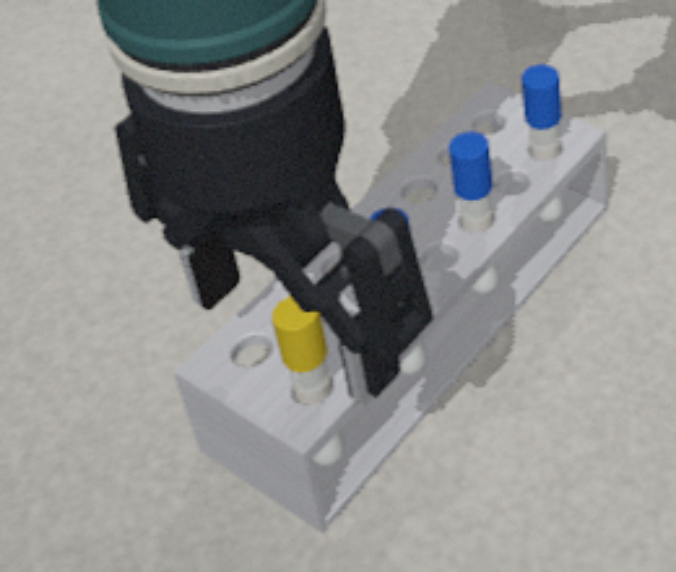

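The jaws straddle the yellow cap with room on both sides. I'll correct the small offset, then check again.

Emit:
{"method": "drive_tool", "body": {"steps": [[[-2,-3,3],0],[[0,0,0],0],[[0,0,0],0],[[0,0,0],0],[[0,0,0],0]]}}

```text
time: 5.37
tool_pos: [0.4799, 0.3156, 0.0735]
tcp_rot: [1.984, 2.435, 0.0]
wrist_force: [0.1, -0.1, -0.1]
width: 1.0
```

```bash
python3 - <<'E'
from h import *
st([.4812,.316,.075])
E
```

```text
t5.37 tcp [0.4799 0.3156 0.0735] w1.000 F [ 0.1 -0.1 -0.1] xaz 101.65 yaz 11.65 tilt 0.018 q [0.54 0.22 1.97 0.   0.95 0.34]
tool shift mm [ 0.1  1.4 -1.5]
```

Emit:
{"method": "drive_tool", "body": {"steps": [[[0,1.4,0],0],[[0,0,0],0],[[0,0,0],0],[[0,0,0],0],[[0,0,0],0],[[0,0,0],0],[[0,0,0],0],[[0,0,0],0]], "jaw": 0, "force": 40}}

```text
time: 6.03
tool_pos: [0.4811, 0.3158, 0.0733]
tcp_rot: [-1.985, -2.435, 0.0]
wrist_force: [-1.3, -0.3, 0.2]
width: 0.223
```

Emit:
{"method": "drive_tool", "body": {"steps": [[[0,0,0],0],[[0,0,0],0],[[0,0,0],0],[[0,0,0],0]]}}

```text
time: 6.37
tool_pos: [0.4811, 0.3158, 0.0733]
tcp_rot: [-1.985, -2.435, 0.0]
wrist_force: [0.3, 0.0, 0.6]
width: 0.216
```

```bash
python3 - <<'E'
from h import *
st([.4812,.316,.075])
im=bot.read_camera("side")
cv2.imwrite("pics/s3.png",cv2.resize(im[260:480,80:340,::-1],None,fx=2.6,fy=2.6))
E
```

```text
t6.37 tcp [0.4811 0.3158 0.0733] w0.216 F [0.3 0.  0.6] xaz 101.65 yaz 11.65 tilt 0.005 q [0.54 0.23 1.96 0.   0.95 0.33]
tool shift mm [ 0.2  0.1 -1.7]
```

View pics/s3.png

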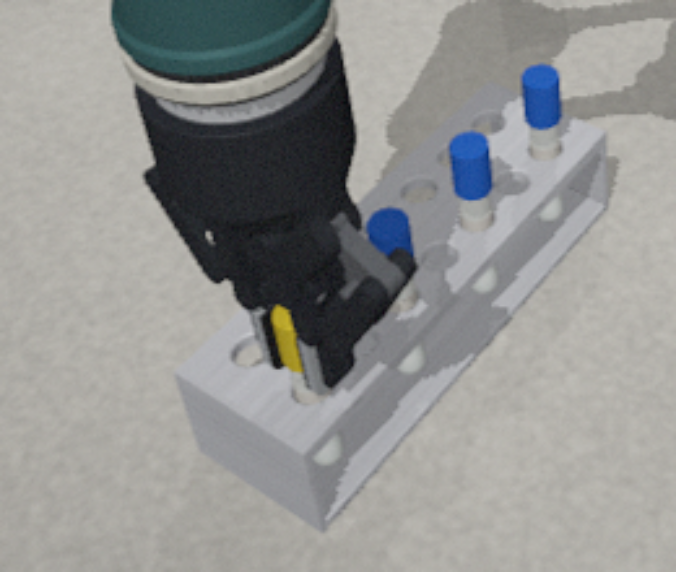

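The yellow cap is held between the pads, with the opening at 0.216, roughly the cap diameter. The bottom end is about 67 mm below the TCP. I'll lift, slowly at first.

Emit:
{"method": "drive_tool", "body": {"steps": [[[0,0,-8],0],[[0,0,-16],0],[[0,0,-22],0],[[0,0,-25],0],[[0,0,-25],0],[[0,0,-25],0],[[0,0,-25],0],[[0,0,-14],0]]}}

```text
time: 7.08
tool_pos: [0.4824, 0.3165, 0.2376]
tcp_rot: [1.983, 2.434, 0.008]
wrist_force: [0.1, 0.4, 0.6]
width: 0.219
```

Emit:
{"method": "drive_tool", "body": {"steps": [[[0,0,0],-6.7],[[0,0,0],-6.7],[[0,0,0],-6.7],[[0,0,0],-6.7],[[0,0,0],-6.7]]}}

```text
time: 7.5
tool_pos: [0.4812, 0.3158, 0.234]
tcp_rot: [1.19, 2.907, 0.001]
wrist_force: [0.5, 0.2, -0.9]
width: 0.22
```

Emit:
{"method": "drive_tool", "body": {"steps": [[[0,0,0],-6.7],[[0,0,0],-6.7],[[0,0,0],-6.7],[[0,0,0],-6.7],[[0,0,0],-6.7],[[0,0,0],0],[[0,0,0],0]]}}

```text
time: 8.08
tool_pos: [0.4812, 0.3158, 0.2337]
tcp_rot: [0.316, 3.125, 0.0]
wrist_force: [-0.2, -0.0, -0.3]
width: 0.227
```

```bash
python3 - <<'E'
from h import *
st([.504,-.281,.224])
im=bot.read_camera("side")
cv2.imwrite("pics/s4.png",im[:,:,::-1])
E
```

```text
t8.08 tcp [0.4812 0.3158 0.2337] w0.227 F [-0.2 -0.  -0.3] xaz 168.46 yaz 78.46 tilt 0.024 q [ 0.54  0.07  1.82 -0.    1.25 -0.83]
tool shift mm [-141.7 -580.2    9.6]
```

View pics/s4.png

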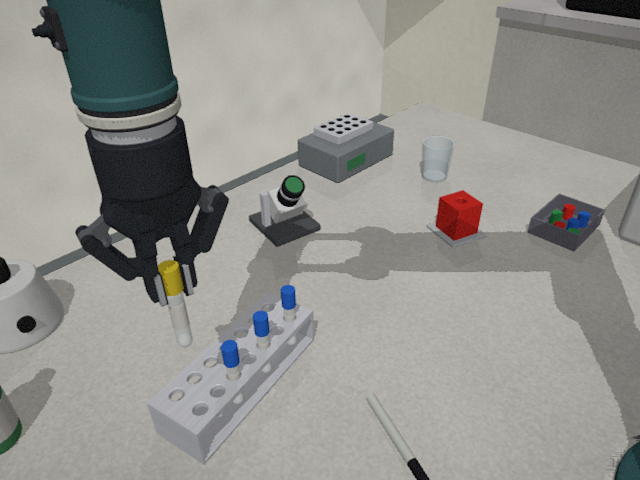

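The side view shows the tube out of the rack, bottom end at about (184,345), with the three blue tubes undisturbed. I'll carry it over the bore.

Emit:
{"method": "drive_tool", "body": {"steps": [[[-4,-16,0],0],[[-8,-32,0],0],[[-8.5,-35,0],0],[[-8.5,-35,0],0],[[-8.5,-35,0],0],[[-8.5,-35,0],0],[[-8.5,-35,0],0],[[-8.5,-35,0],0]]}}

```text
time: 8.8
tool_pos: [0.4919, 0.0488, 0.2337]
tcp_rot: [0.314, 3.125, 0.0]
wrist_force: [0.5, -0.4, -1.5]
width: 0.22
```

Emit:
{"method": "drive_tool", "body": {"steps": [[[-8.5,-35,0],0],[[-8.5,-35,0],0],[[-8.5,-35,0],0],[[-8.5,-35,0],0],[[-8.5,-35,0],0],[[-8.5,-35,0],0],[[-8.5,-35,0],0],[[-8,-34,0],0]]}}

```text
time: 9.47
tool_pos: [0.5032, -0.2384, 0.2336]
tcp_rot: [0.316, 3.125, -0.0]
wrist_force: [-0.1, 0.0, -1.3]
width: 0.223
```

Emit:
{"method": "drive_tool", "body": {"steps": [[[-3,-8,0],0],[[0,0,0],0],[[0,0,0],0],[[0,0,0],0],[[0,0,0],0]]}}

```text
time: 9.88
tool_pos: [0.5047, -0.2433, 0.2333]
tcp_rot: [-0.309, -3.126, -0.001]
wrist_force: [-0.2, -1.0, 0.0]
width: 0.225
```

```bash
python3 - <<'E'
from h import *
s,M=st([.504,-.281,.155])
im=bot.read_camera("side"); t=bot.read_camera("top")
p=s["tool_pos"]
for n in("side","top"): print(n,proj(n,[p+[0,0,-.0673],p+[0,0,.0377]]).round(1),proj(n,[[.504,-.281,.07]]).round(1))
cv2.imwrite("pics/s5.png",cv2.resize(im[60:260,380:580,::-1],None,fx=3,fy=3,interpolation=2))
cv2.imwrite("pics/t5.png",cv2.resize(t[220:380,430:610,::-1],None,fx=3,fy=3,interpolation=2))
E
```

```text
t9.88 tcp [ 0.5047 -0.2433  0.2333] w0.225 F [-0.2 -1.   0. ] xaz 168.71 yaz 78.71 tilt 0.034 q [-0.49  0.05  1.85  0.    1.25 -1.87]
tool shift mm [ -6.7 -37.2  78.3]
side [[456.9 160.2]
 [466.2 100. ]] [[461.2 200.7]]
top [[501.1 295.1]
 [524.4 285.4]] [[506.9 302.2]]
```

View pics/s5.png

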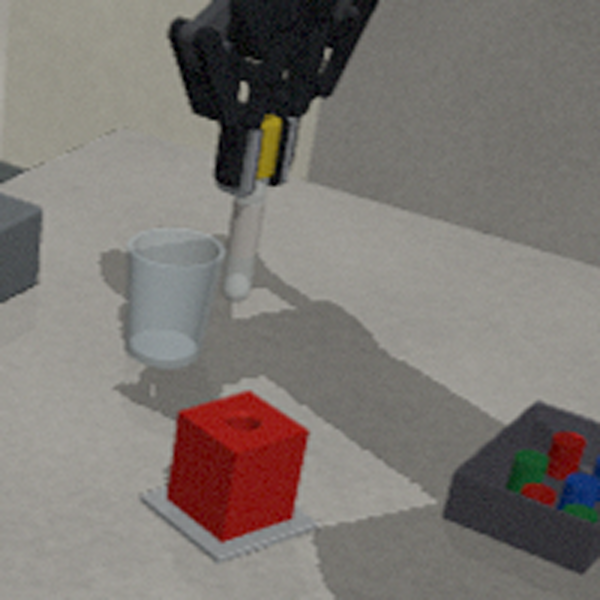

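View pics/t5.png

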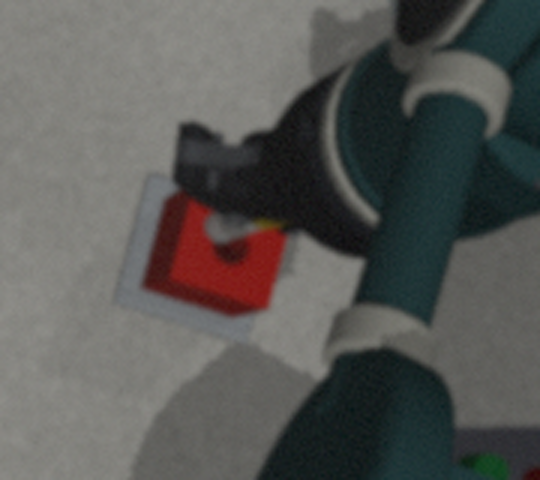

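The tube hangs above the block, its tip at about (459,159) in the side view and (504,296) in the top view, 2–3 px off the nominal. I'll move over the bore, lower a little and measure the tip again.

Emit:
{"method": "drive_tool", "body": {"steps": [[[-2,-12,10],0],[[-2,-12,10],0],[[-2,-13,10],0],[[0,0,10],0],[[0,0,10],0],[[0,0,5],0],[[0,0,0],0],[[0,0,0],0]]}}

```text
time: 10.65
tool_pos: [0.503, -0.2819, 0.1775]
tcp_rot: [-0.311, -3.125, -0.001]
wrist_force: [-0.1, -0.7, -0.3]
width: 0.222
```

```bash
python3 - <<'E'
from h import *
s,M=st([.504,-.281,.155])
im=bot.read_camera("side"); t=bot.read_camera("top")
p=s["tool_pos"]
for n in("side","top"): print(n,proj(n,[p+[0,0,-.0673],p+[0,0,.0377]]).round(1),proj(n,[[.504,-.281,.07]]).round(1))
cv2.imwrite("pics/s6.png",cv2.resize(im[130:250,400:520,::-1],None,fx=5,fy=5,interpolation=2))
cv2.imwrite("pics/t6.png",cv2.resize(t[250:350,450:570,::-1],None,fx=5,fy=5,interpolation=2))
E
```

```text
t10.65 tcp [ 0.503  -0.2819  0.1775] w0.222 F [-0.1 -0.7 -0.3] xaz 168.65 yaz 78.65 tilt 0.087 q [-0.55  0.12  1.88  0.    1.15 -1.93]
tool shift mm [-0.8  1.1 22.5]
side [[465.2 181.4]
 [474.5 126.4]] [[461.2 200.7]]
top [[515.2 300. ]
 [538.6 291.6]] [[506.9 302.2]]
```

View pics/s6.png

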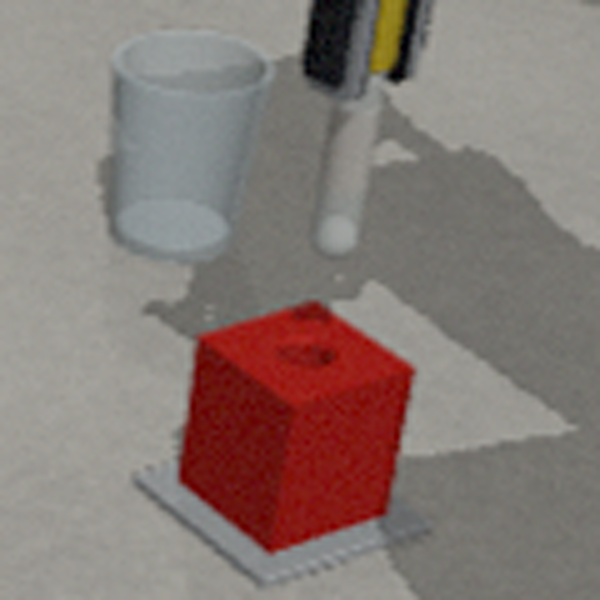

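View pics/t6.png

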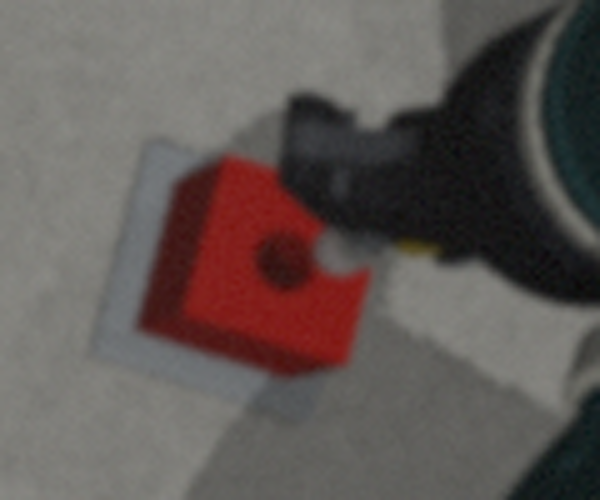

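```bash
python3 - <<'E'
from h import *
c,e=tri((467.4,177.2),(518,300.6)); print("ball centre",c,e)
p=bot.read_state()["tool_pos"]; print("offset to tcp mm",(c-p)*1000, "expect z -59.3")
print("tube mid side at z .13:",proj("side",[p+[0,0,-.02]]))
E
```

```text
ball centre [ 0.50098886 -0.28345131  0.11893019] 0.00014537725376532906
offset to tcp mm [ -2.79139103  -1.21516457 -59.89951304] expect z -59.3
tube mid side at z .13: [[469.03688377 156.66416684]]
```

The tip triangulates to a consistent height (0.1189 against 0.1182 expected) and is about 3 mm off the bore axis. I'll correct that and descend to just above the mouth.

Emit:
{"method": "drive_tool", "body": {"steps": [[[-1.2,1.5,4],0],[[-1.3,1.4,8],0],[[0,0,8],0],[[0,0,8],0],[[0,0,6],0],[[0,0,0],0],[[0,0,0],0],[[0,0,0],0]]}}

```text
time: 11.42
tool_pos: [0.5064, -0.28, 0.1443]
tcp_rot: [-0.311, -3.126, 0.0]
wrist_force: [0.4, -0.1, 0.5]
width: 0.223
```

```bash
python3 - <<'E'
from h import *
s,M=st([.507,-.279,.1397])
im=bot.read_camera("side"); t=bot.read_camera("top")
cv2.imwrite("pics/s7.png",cv2.resize(im[130:250,400:520,::-1],None,fx=5,fy=5,interpolation=2))
cv2.imwrite("pics/t7.png",cv2.resize(t[250:350,450:570,::-1],None,fx=5,fy=5,interpolation=2))
E
```

```text
t11.42 tcp [ 0.5064 -0.28    0.1443] w0.223 F [ 0.4 -0.1  0.5] xaz 168.64 yaz 78.64 tilt 0.001 q [-0.55  0.15  1.9  -0.    1.08 -1.92]
tool shift mm [-0.3  1.1  4.6]
```

View pics/s7.png

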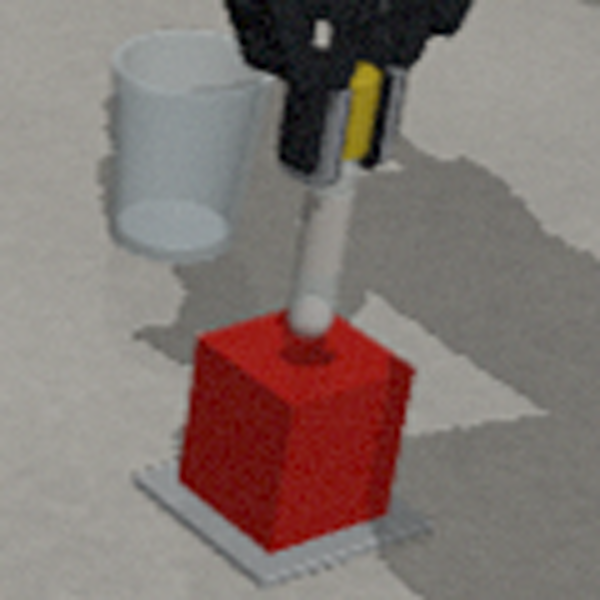

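View pics/t7.png

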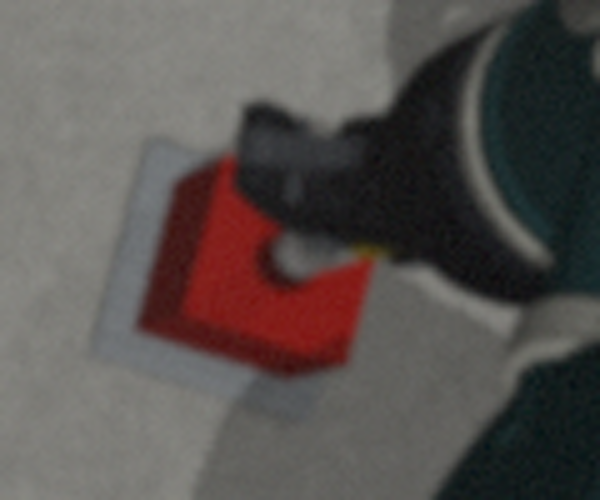

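```bash
python3 - <<'E'
from h import *
c,e=tri((462.4,193.4),(509.4,301)); print("ball centre",c,e)
p=bot.read_state()["tool_pos"]; print("offset",(c-p)*1000)
E
```

```text
ball centre [ 0.50399146 -0.28044817  0.08565493] 0.00044890486465818156
offset [ -2.73884751  -0.25154167 -59.14459484]
```

The ball end is centred over the bore, within 1 mm. I'll go down in stages, watching the force.

Emit:
{"method": "drive_tool", "body": {"steps": [[[0,0,5],0],[[0,0,5],0],[[0,0,5],0],[[0,0,5],0],[[0,0,5],0],[[0,0,0],0]]}}

```text
time: 12.02
tool_pos: [0.5054, -0.2793, 0.1175]
tcp_rot: [-0.311, -3.124, -0.002]
wrist_force: [-1.5, 0.2, -1.3]
width: 0.225
```

```bash
python3 - <<'E'
from h import *
s,M=st([.507,-.279,.0773])
im=bot.read_camera("side")
cv2.imwrite("pics/s8.png",cv2.resize(im[130:250,400:520,::-1],None,fx=5,fy=5,interpolation=2))
E
```

```text
t12.02 tcp [ 0.5054 -0.2793  0.1175] w0.225 F [-1.5  0.2 -1.3] xaz 168.64 yaz 78.64 tilt 0.161 q [-0.55  0.18  1.93  0.    1.04 -1.92]
tool shift mm [-1.6  0.6 40.2]
```

View pics/s8.png

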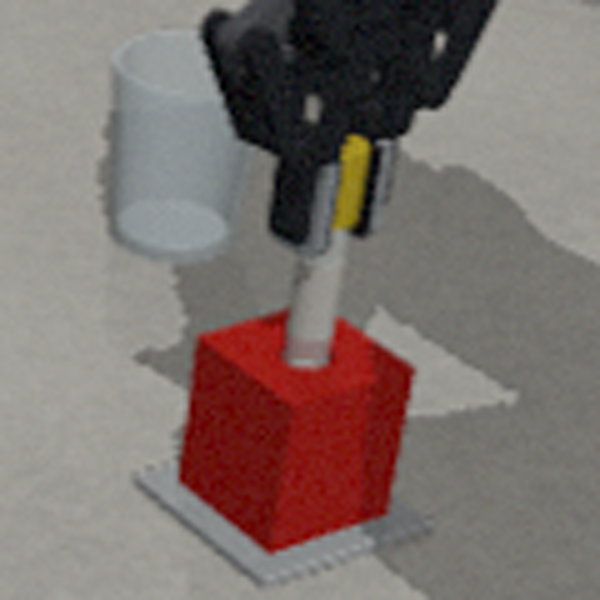

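The tube has entered the bore by about 20 mm with little side force. I'll go on down.

Emit:
{"method": "drive_tool", "body": {"steps": [[[0,0,5],0],[[0,0,5],0],[[0,0,5],0],[[0,0,5],0],[[0,0,5],0],[[0,0,5],0],[[0,0,0],0],[[0,0,0],0]]}}

```text
time: 12.73
tool_pos: [0.506, -0.2797, 0.0887]
tcp_rot: [-0.311, -3.125, -0.001]
wrist_force: [0.4, -0.8, 0.5]
width: 0.223
```

Emit:
{"method": "drive_tool", "body": {"steps": [[[0,0,3],0],[[0,0,3],0],[[0,0,2],0],[[0,0,0],0],[[0,0,0],0],[[0,0,0],0]]}}

```text
time: 13.23
tool_pos: [0.5064, -0.28, 0.0814]
tcp_rot: [0.311, 3.126, -0.0]
wrist_force: [-0.2, -0.4, -0.0]
width: 0.221
```

```bash
python3 - <<'E'
from h import *
s,M=st([.507,-.279,.0773])
im=bot.read_camera("side")
cv2.imwrite("pics/s9.png",cv2.resize(im[130:250,400:520,::-1],None,fx=5,fy=5,interpolation=2))
E
```

```text
t13.23 tcp [ 0.5064 -0.28    0.0814] w0.221 F [-0.2 -0.4 -0. ] xaz 168.65 yaz 78.65 tilt 0.008 q [-0.55  0.22  1.95  0.    0.97 -1.92]
tool shift mm [-0.3  1.1  4.1]
```

View pics/s9.png

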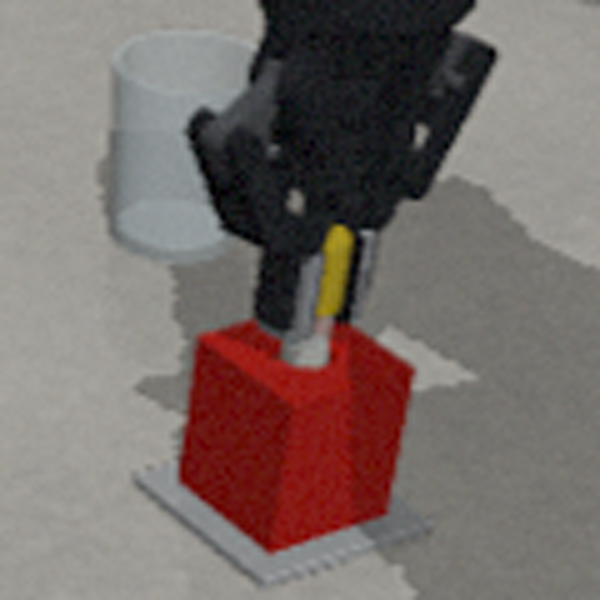

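About 4 mm to go. I'll feel for the floor in small steps.

Emit:
{"method": "drive_tool", "body": {"steps": [[[0,0,1],0],[[0,0,1],0],[[0,0,1],0],[[0,0,0],0],[[0,0,0],0]]}}

```text
time: 13.7
tool_pos: [0.5063, -0.2799, 0.0781]
tcp_rot: [-0.311, -3.126, -0.0]
wrist_force: [0.7, 1.2, -0.1]
width: 0.222
```

Emit:
{"method": "drive_tool", "body": {"steps": [[[0,0,0.7],0],[[0,0,0.7],0],[[0,0,0],0],[[0,0,0],0],[[0,0,0],0]]}}

```text
time: 14.12
tool_pos: [0.5066, -0.2801, 0.0772]
tcp_rot: [0.311, 3.126, -0.0]
wrist_force: [-0.6, -0.3, 2.0]
width: 0.222
```

Emit:
{"method": "drive_tool", "body": {"steps": [[[0,0,0.8],0],[[0,0,0.8],0],[[0,0,0],0],[[0,0,0],0],[[0,0,0],0]]}}

```text
time: 14.53
tool_pos: [0.5072, -0.2803, 0.0769]
tcp_rot: [0.311, 3.125, -0.001]
wrist_force: [-1.7, 2.1, 8.6]
width: 0.222
```

The floor is reached: 8.6 N upward at TCP z 0.0769, exactly the height expected for a bottomed tube. I'll draw it up until about 11 mm is left in the mouth.

Emit:
{"method": "drive_tool", "body": {"steps": [[[0,0,0],0],[[0,0,-5],0],[[0,0,-10],0],[[0,0,-12],0],[[0,0,-12],0],[[0,0,-10],0],[[0,0,0],0],[[0,0,0],0]]}}

```text
time: 15.2
tool_pos: [0.5071, -0.2804, 0.1257]
tcp_rot: [0.311, 3.124, -0.002]
wrist_force: [0.9, -0.2, -0.5]
width: 0.223
```

Emit:
{"method": "drive_tool", "body": {"steps": [[[0,0,0],0],[[0,0,0],0],[[0,0,0],0]], "force": 20}}

```text
time: 15.45
tool_pos: [0.5059, -0.2796, 0.1234]
tcp_rot: [-0.311, -3.125, -0.001]
wrist_force: [-0.1, -0.4, 0.7]
width: 0.224
```

```bash
python3 - <<'E'
from h import *
s,M=st([.504,-.281,.1265])
im=bot.read_camera("side")
cv2.imwrite("pics/s10.png",cv2.resize(im[130:250,400:520,::-1],None,fx=5,fy=5,interpolation=2))
E
```

```text
t15.45 tcp [ 0.5059 -0.2796  0.1234] w0.224 F [-0.1 -0.4  0.7] xaz 168.65 yaz 78.65 tilt 0.081 q [-0.55  0.17  1.92 -0.    1.05 -1.92]
tool shift mm [ 1.6 -1.7 -3.1]
```

View pics/s10.png

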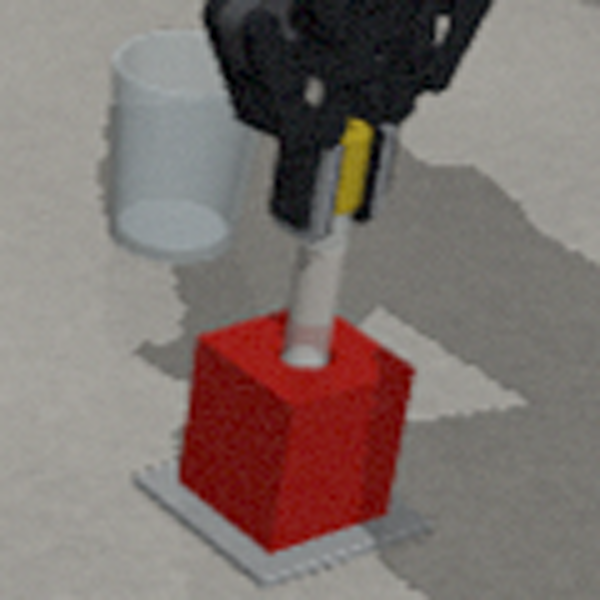

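Still straight, with about 14 mm inside. I'll raise 3 mm, then lean the tube by moving the grip along an arc in +tool x, so the rim pivots it in the pads.

Emit:
{"method": "drive_tool", "body": {"steps": [[[0,0,-3],0],[[5,0,0.2],0],[[5.5,0,0.4],0],[[4.5,0,0.8],0],[[4.5,0,1],0],[[0,0,0],0],[[0,0,0],0]]}}

```text
time: 16.08
tool_pos: [0.4876, -0.2765, 0.1257]
tcp_rot: [0.311, 3.124, -0.001]
wrist_force: [3.4, -1.1, 3.3]
width: 0.226
```

```bash
python3 - <<'E'
from h import *
s,M=st([.504,-.281,.1265])
im=bot.read_camera("side")
cv2.imwrite("pics/s11.png",cv2.resize(im[130:250,400:520,::-1],None,fx=5,fy=5,interpolation=2))
E
```

```text
t16.08 tcp [ 0.4876 -0.2765  0.1257] w0.226 F [ 3.4 -1.1  3.3] xaz 168.63 yaz 78.63 tilt 0.112 q [-0.56  0.14  1.96 -0.    1.04 -1.93]
tool shift mm [-17.   -1.2  -0.8]
```

View pics/s11.png

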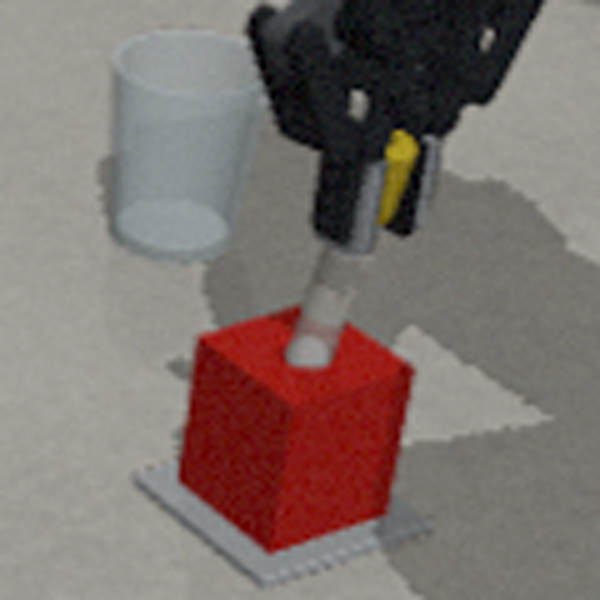

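The tube pivots in the pads as planned, with only about 3 N of force. I'll go on along the arc.

Emit:
{"method": "drive_tool", "body": {"steps": [[[4,0,1.7],0],[[4.5,0,2],0],[[4.2,0,2],0],[[4.2,0,2.2],0],[[0,0,0],0],[[0,0,0],0]]}}

```text
time: 16.63
tool_pos: [0.4696, -0.2724, 0.1162]
tcp_rot: [-0.311, -3.124, -0.001]
wrist_force: [2.5, -0.4, 1.1]
width: 0.223
```

```bash
python3 - <<'E'
from h import *
s,M=st([.504,-.281,.1172])
E
```

```text
t16.63 tcp [ 0.4696 -0.2724  0.1162] w0.223 F [ 2.5 -0.4  1.1] xaz 168.64 yaz 78.64 tilt 0.112 q [-0.57  0.12  2.   -0.    1.02 -1.94]
tool shift mm [-35.4  -1.6  -1.1]
```

Emit:
{"method": "drive_tool", "body": {"steps": [[[4.2,0,2.2],0],[[4.2,0,2.6],0],[[0,0,0],0],[[0,0,0],0],[[0,0,0],0]]}}

```text
time: 17.05
tool_pos: [0.4618, -0.2708, 0.1117]
tcp_rot: [-0.311, -3.125, -0.001]
wrist_force: [2.6, -0.7, 2.0]
width: 0.224
```

```bash
python3 - <<'E'
from h import *
s,M=st([.504,-.281,.1172])
im=bot.read_camera("side")
cv2.imwrite("pics/s12.png",cv2.resize(im[130:250,400:520,::-1],None,fx=5,fy=5,interpolation=2))
E
```

```text
t17.05 tcp [ 0.4618 -0.2708  0.1117] w0.224 F [ 2.6 -0.7  2. ] xaz 168.65 yaz 78.65 tilt 0.081 q [-0.58  0.11  2.02 -0.    1.01 -1.95]
tool shift mm [-43.3  -1.7  -5.5]
```

View pics/s12.png

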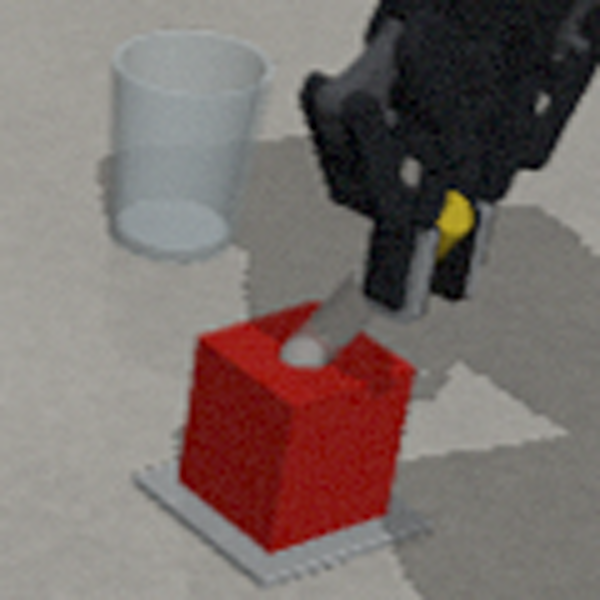

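The tube is now leaning about 35°. I'll grip harder, withdraw along the tube axis, lift, then measure the tilt.

Emit:
{"method": "drive_tool", "body": {"steps": [[[0,0,0],0],[[0,0,0],0],[[0,0,0],0],[[4,0,-6],0],[[6,0,-9],0],[[6,0,-9],0],[[0,0,-20],0],[[0,0,-20],0]], "force": 60}}

```text
time: 17.77
tool_pos: [0.4439, -0.2666, 0.1758]
tcp_rot: [-0.31, -3.121, -0.003]
wrist_force: [0.1, -0.3, 0.3]
width: 0.224
```

Emit:
{"method": "drive_tool", "body": {"steps": [[[0,0,-25],0],[[0,0,-25],0],[[0,0,-10],0],[[0,0,0],0],[[0,0,0],0],[[0,0,0],0]]}}

```text
time: 18.27
tool_pos: [0.4454, -0.2672, 0.2344]
tcp_rot: [-0.311, -3.123, -0.002]
wrist_force: [-1.4, 1.4, -0.2]
width: 0.221
```

```bash
python3 - <<'E'
from h import *
s,M=st([.634,-.0434,.236])
im=bot.read_camera("side"); t=bot.read_camera("top")
p=s["tool_pos"]
for n in("side","top"): print(n,proj(n,[p]).round(1))
cv2.imwrite("pics/s13.png",cv2.resize(im[40:200,400:560,::-1],None,fx=3.75,fy=3.75,interpolation=2))
cv2.imwrite("pics/t13.png",cv2.resize(t[230:350,450:610,::-1],None,fx=4.5,fy=4.5,interpolation=2))
E
```

```text
t18.27 tcp [ 0.4454 -0.2672  0.2344] w0.221 F [-1.4  1.4 -0.2] xaz 168.64 yaz 78.64 tilt 0.192 q [-0.59 -0.03  1.93 -0.    1.25 -1.96]
tool shift mm [-140.8  256.6   -1.8]
side [[503.8 127.6]]
top [[536.4 332.1]]
```

View pics/s13.png

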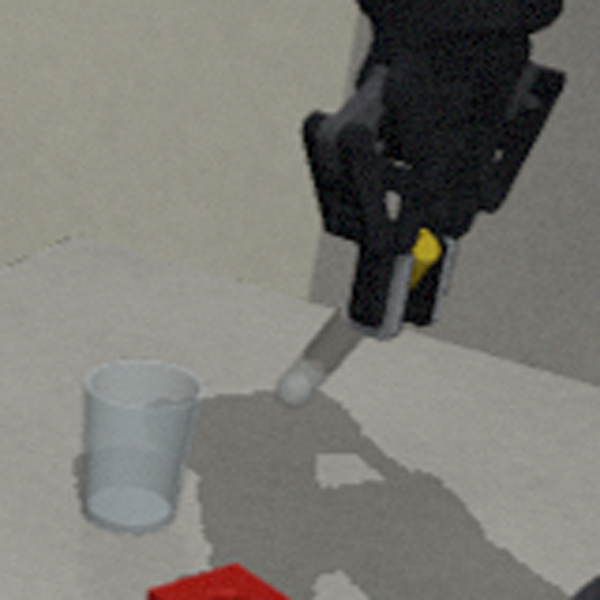

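View pics/t13.png

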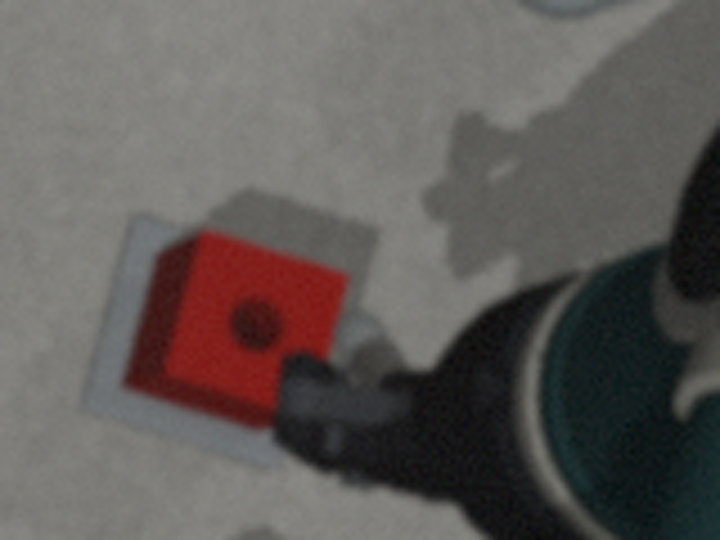

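```bash
python3 - <<'E'
from h import *
c,e=tri((479.5,142.7),(530.7,304)); s,M=st()
p=s["tool_pos"]; o=M.T@(c-p)*1000; print("ball",c,e,"tool frame offset",o)
# axis edges in the side view: middle of tube near fingers
for z in (18,20,22):
    v=np.array([0,0,-z])-o; L=np.linalg.norm(v); print(z,"L ball-grip",L,"tilt deg",np.degrees(np.arctan2(v[0],-v[2])))
E
```

```text
t18.37 tcp [ 0.4455 -0.2672  0.234 ] w0.219 F [-0.   0.5  0.2] xaz 168.65 yaz 78.65 tilt 0.235 q [-0.59 -0.03  1.93 -0.    1.25 -1.96]
ball [ 0.48751194 -0.27774002  0.19182638] 0.0012588436020568616 tool frame offset [-43.46197964  -2.16900596  41.96240065]
18 L ball-grip 74.08871542139168 tilt deg 35.93537157741232
20 L ball-grip 75.7164932851472 tilt deg 35.04678153222575
22 L ball-grip 77.36172799264195 tilt deg 34.195818926801394
```

Tilt is about 35–36° against a target of 34.4°, well inside the tolerance. I'll head for a point 60 mm farther out along the line of sight.

Emit:
{"method": "drive_tool", "body": {"steps": [[[-7,15,-4],0],[[-13,30,-4],0],[[-13,30,-4],0],[[-13,30,-4],0],[[-13,30,-4],0],[[-13,30,-3],0],[[-13,30,-3],0],[[-13,30,0],0]]}}

```text
time: 19.03
tool_pos: [0.5875, -0.0651, 0.2612]
tcp_rot: [-0.31, -3.124, 0.0]
wrist_force: [0.8, 0.2, 0.2]
width: 0.214
```

Emit:
{"method": "drive_tool", "body": {"steps": [[[-12,24,0],0],[[0,10,0],0],[[0,0,0],0],[[0,0,0],0],[[0,0,0],0],[[0,0,0],0]]}}

```text
time: 19.53
tool_pos: [0.6048, -0.037, 0.2618]
tcp_rot: [-0.313, -3.125, 0.001]
wrist_force: [-0.2, -0.2, 0.2]
width: 0.222
```

```bash
python3 - <<'E'
from h import *
s,M=st([.6045,-.0353,.2601])
im=bot.read_camera("side"); t=bot.read_camera("top")
p=s["tool_pos"]; B=p+M@[-.0435,-.0022,.042]
for n in("side","top"): print(n,proj(n,[p,B]).round(1))
cv2.imwrite("pics/s14.png",cv2.resize(im[60:260,220:440,::-1],None,fx=3,fy=3,interpolation=2))
cv2.imwrite("pics/t14.png",cv2.resize(t[110:270,300:500,::-1],None,fx=3.5,fy=3.5,interpolation=2))
E
```

```text
t19.53 tcp [ 0.6048 -0.037   0.2618] w0.222 F [-0.2 -0.2  0.2] xaz 168.56 yaz 78.56 tilt 0.059 q [-0.1   0.12  1.72 -0.    1.3  -1.47]
tool shift mm [0.6 1.6 1.7]
side [[330.3 127. ]
 [315.6 142.8]]
top [[365.4 215.7]
 [369.9 194.4]]
```

View pics/s14.png

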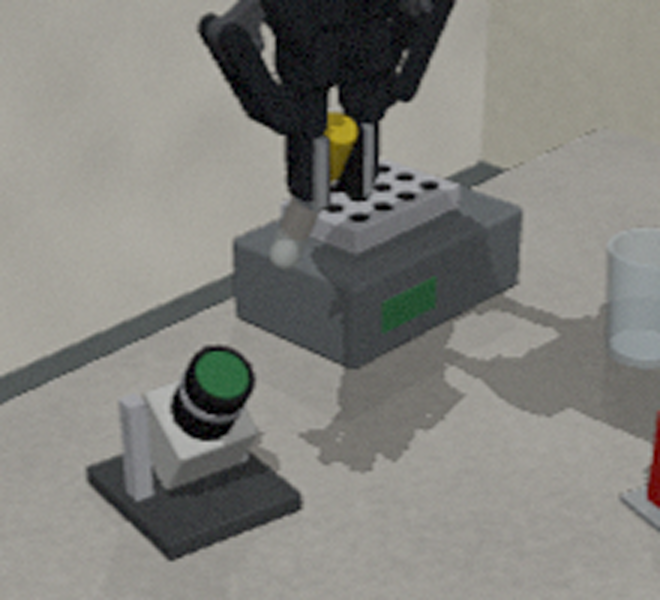

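View pics/t14.png

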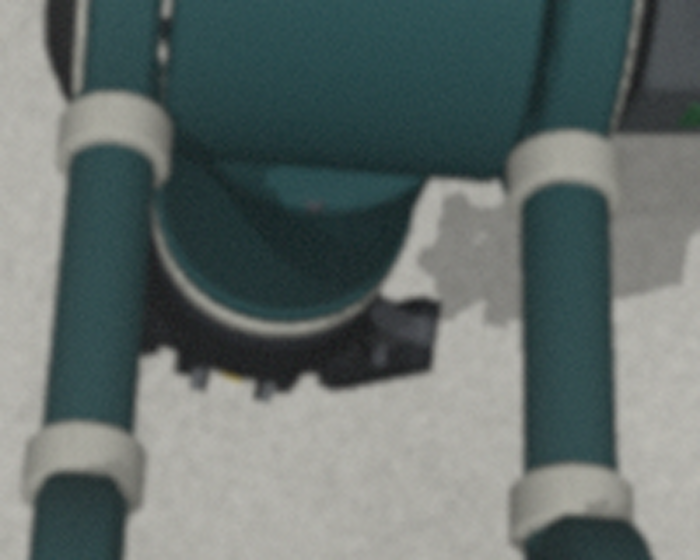

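Side view: ball end at (315,144), matching the predicted (315.6,142.8), and the cap's top face at about (333,103). The arm blocks the top view, so I'll check the tilt with those side points.

```bash
python3 - <<'E'
from h import *
s,M=st([.6377,-.0421,.2106])
p=s["tool_pos"]; B=p+M@[-.0435,-.0022,.042]
for th in (30,33,36,39):
  for ph in (-4,0,4):
    a,b=np.radians([th,ph]); u=M@[np.sin(a)*np.cos(b),np.sin(b),-np.cos(a)*np.cos(b)]
    print(th,ph,proj("side",[B+.097*u,B-.008*u]).round(1).tolist())
E
```

```text
t19.63 tcp [ 0.6051 -0.0369  0.2622] w0.218 F [0.5 0.2 0. ] xaz 168.55 yaz 78.55 tilt 0.014 q [-0.1   0.12  1.72 -0.    1.3  -1.47]
tool shift mm [-33.    1.4  51.6]
30 -4 [[337.1, 98.6], [313.8, 145.7]]
30 0 [[333.3, 99.5], [314.1, 145.6]]
30 4 [[329.4, 100.7], [314.4, 145.5]]
33 -4 [[338.9, 101.3], [313.6, 145.5]]
33 0 [[335.1, 102.2], [313.9, 145.4]]
33 4 [[331.1, 103.4], [314.2, 145.3]]
36 -4 [[340.6, 104.1], [313.5, 145.3]]
36 0 [[336.8, 105.1], [313.8, 145.2]]
36 4 [[332.8, 106.2], [314.1, 145.1]]
39 -4 [[342.3, 107.1], [313.4, 145.1]]
39 0 [[338.5, 108.0], [313.7, 145.0]]
39 4 [[334.5, 109.2], [314.0, 144.9]]
```

That gives a tilt of about 33–34° and a side lean of 2° at most. I'll move in along the line of sight.

Emit:
{"method": "drive_tool", "body": {"steps": [[[-5,0.4,8],0],[[-6,0.5,9],0],[[-6,0.5,9],0],[[-6,0,9],0],[[-5,0,9],0],[[-3,0,4],0],[[0,0,0],0],[[0,0,0],0]]}}

```text
time: 20.3
tool_pos: [0.6362, -0.0404, 0.2133]
tcp_rot: [-0.31, -3.125, -0.0]
wrist_force: [0.3, -0.2, 0.4]
width: 0.217
```

Emit:
{"method": "drive_tool", "body": {"steps": [[[0,0,0],0],[[0,0,0],0],[[0,0,0],0]]}}

```text
time: 20.55
tool_pos: [0.6365, -0.0404, 0.215]
tcp_rot: [0.31, 3.125, -0.0]
wrist_force: [-0.8, 0.7, 0.6]
width: 0.217
```

```bash
cat >fin.py <<'E'
from h import *
import sys
s,M=st([.6377,-.0421,.2106])
im=bot.read_camera("side")
p=s["tool_pos"]; B=p+M@[-.0435,-.0022,.042]
cz=np.array([-.5531,.1135,.8253]); g=np.array([.7175,-.0605,.1125])
print("pred ball px",proj("side",[B]).round(1),"ideal ball px/ captop",proj("side",[g+.068*cz,g+.165*cz]).round(1),"tip along/perp",np.dot(B-g,cz)-.008,(B-g)-np.dot(B-g,cz)*cz)
cv2.imwrite(f"pics/{sys.argv[1]}.png",cv2.resize(im[60:260,220:440,::-1],None,fx=3,fy=3,interpolation=2))
E
python3 fin.py s15
```

```text
t20.55 tcp [ 0.6365 -0.0404  0.215 ] w0.217 F [-0.8  0.7  0.6] xaz 168.65 yaz 78.65 tilt 0.073 q [-0.1   0.2   1.71 -0.    1.23 -1.48]
tool shift mm [-1.5 -1.5  4.5]
pred ball px [[303.9 162.5]] ideal ball px/ captop [[304.2 164.4]
 [322.1 130.4]] tip along/perp 0.06448524344316453 [0.00139942 0.00117965 0.00078249]
```

View pics/s15.png

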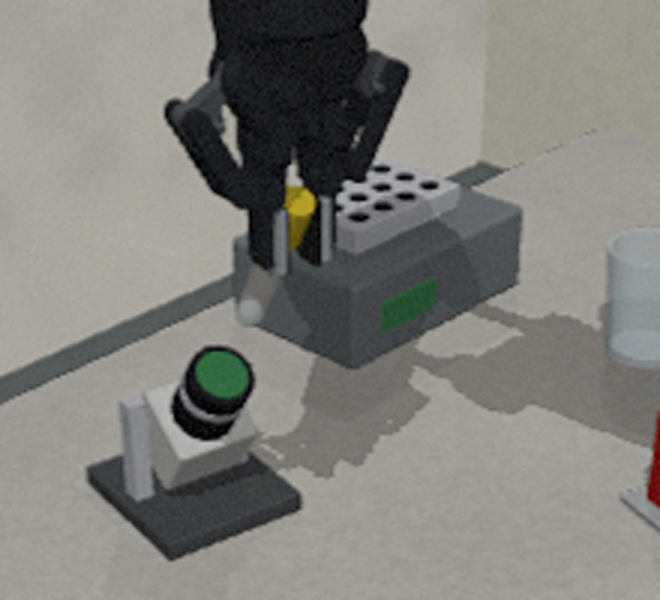

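Ball end at (303.7,163.7) against the ideal (304.2,164.4). By calculation the tip is 64 mm out and within 2 mm of the axis. One small trim and a final check.

Emit:
{"method": "drive_tool", "body": {"steps": [[[-1,-1,3],0],[[0,0,0],0],[[0,0,0],0],[[0,0,0],0],[[0,0,0],0],[[0,0,0],0],[[0,0,0],0],[[0,0,0],0]]}}

```text
time: 21.27
tool_pos: [0.6371, -0.0416, 0.2112]
tcp_rot: [0.311, 3.126, 0.0]
wrist_force: [-0.2, -0.3, 0.0]
width: 0.217
```

```bash
python3 fin.py s16; python3 - <<'E'
from h import *
s=bot.read_state(); print(abs(s["joint_vel"]).max())
t=bot.read_camera("top"); print([list(c) for c,_ in blobs(t,(105,180,80),(125,255,255))[1]])
E
```

```text
t21.27 tcp [ 0.6371 -0.0416  0.2112] w0.217 F [-0.2 -0.3  0. ] xaz 168.65 yaz 78.65 tilt 0.004 q [-0.1   0.21  1.71  0.    1.22 -1.48]
tool shift mm [-0.7 -0.4  0.6]
pred ball px [[304.3 164.3]] ideal ball px/ captop [[304.2 164.4]
 [322.1 130.4]] tip along/perp 0.06086749781386657 [-9.68818098e-05  3.71259809e-04 -1.09473172e-04]
0.0014539044812954779
[[np.float64(15.7), np.float64(198.5)], [np.float64(248.5), np.float64(296.0)], [np.float64(210.9), np.float64(304.2)], [np.float64(173.1), np.float64(312.6)], [np.float64(21.2), np.float64(399.5)], [np.float64(591.5), np.float64(398.3)], [np.float64(612.5), np.float64(401.0)], [np.float64(633.9), np.float64(476.8)]]
```

View pics/s16.png

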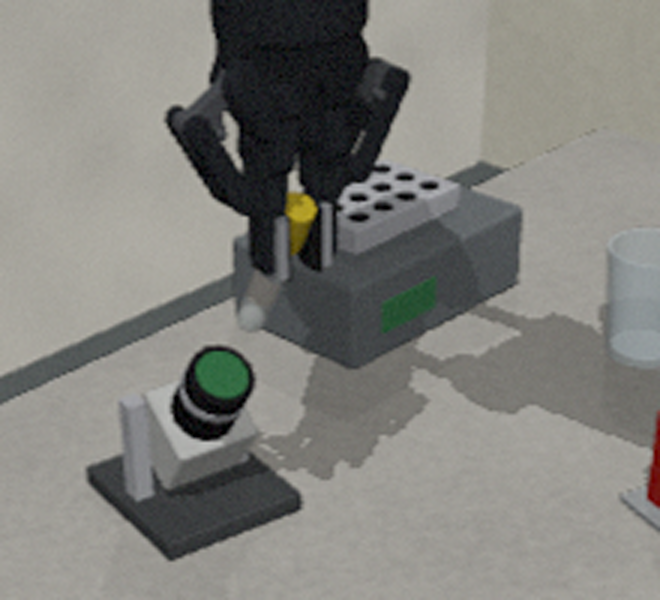

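Ball end at (303.7,165.7) and cap top at (320,129), each within 2 px of the ideal. The arm is still and the blue caps have not moved, so I'm handing in.

```bash
python3 -c "
from workcell import bot
print(bot.finish_job())"
```

```text
the job is handed in; nothing more can be done
None
```

I pulled the yellow-capped tube from the rack and pushed it to the bottom of the bore. It touched the floor with 8.6 N at the height expected for a fully inserted tube. Since the moves cannot tilt the tool, I pivoted the tube in the pads against the bore's rim to lean it about 34°. I then held it in front of the inspection camera and handed in at about 21.4 s of the 48 s.

**Final checks:**
- **Position:** by calculation the tip was about 61 mm from the glass and under 1 mm off the line of sight. Those figures carry the measuring errors of a few mm.
- **Tilt:** the side view put it at about 33–34°, with at most 2° of side lean; triangulation just after the pivot gave 35–36°. All are inside the 0.17 rad (about 10°) tolerance.
- **Side picture:** both ends of the tube were within 2 px of the ideal.
- **Arm and blue caps:** the arm was still at about 21.3 s, and the blue caps had moved less than 0.2 px.

**What could not be fully checked:** the arm blocked the top view at the end. The final position therefore rests on the side picture and on the tip offset triangulated before the approach. That triangulation put the distance from grip to tip 2–5 mm shorter than expected, so the tube may have slipped slightly along the pads. I placed the tip from the measured offset, so a slip before that measurement is allowed for.

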